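# Prop up the folding reading rest

### The job

Set up the folding reading rest for use: first take the loupe off its board and stand it on a clear spot of the table, then raise the board by its free edge until it stays up by itself, swing the prop leg under it right out to its stop, and lower the board until it rests on the leg. Leave the other things on the table where they are.

Things in the scene. Friction and masses are not known exactly. Their poses are not given: they have to be found in the camera images.
- rest: Base of the wooden reading rest, fixed to the table: open frame 170 wide (y), 56 high, side rails from x -90 to +125 mm. Origin: on the table, middle of the rest; x runs from the free edge (robot's side) to the hinge (far side), y left, z up. Its front rail (top z = 43) stands at x -81 to -69: board and leg overhang it towards the robot, with open space below them down to the table.
- board (a joint): Angle of the plywood board (243 long, 176 wide, 11 mm thick, 0.45 kg) on its hinge, rad: 0 = shut, flat on the base, underside at z = 60, top at z = 71 mm; positive = free edge raised; 1.15 = fully up. The hinge is stiff: the board stays where it is left above about 0.95, but sinks by its own weight below 0.9. On the leg at its stop it rests at 0.605. Lifting takes about 4 N at the edge.
- board_hinge (a point): Middle of the board's hinge axis, in the plane of its underside: at x = +120, z = 60 mm of the rest, the axis along the rest's y. A batten 100 long and 7 mm high crosses the underside 119 to 129 mm from this axis; the leg's end belongs on the hinge side of it. A book ledge 12 mm high runs along the hinge edge on top.
- board_edge (a point): Middle of the board's free edge, on its underside, 240 mm from the hinge axis. Here the folded leg lies 8 mm below the board: whatever lifts the board must go under it beside the leg, or the leg comes up too and jams on the batten.
- leg (a joint): Angle of the flat wooden prop leg (44 wide, 8 mm thick) about its axle, rad: 0 = folded, level under the board, pointing to the free edge; positive = its end swings up and over towards the hinge; 2.30 = at its stop, leaning 42 degrees past upright to the hinge side. It stays where it is left (1 N at its end moves it) and can swing out only while the board is above about 0.75 rad.
- leg_pivot (a point): Middle of the leg's axle: at x = -25, y = 0, z = 48 mm of the rest, the axle along the rest's y. The axle runs through the middle of the leg's thickness, so the folded leg's underside is at z = 44 mm.
- leg_tip (a point): Middle of the leg's rounded free end (radius 5 mm), 93 mm from the axle; folded, it lies at x = -118 mm of the rest.
- loupe: Black standing magnifier, round, 42 mm wide and 43 mm high, about 0.07 kg, standing on the board at the start. Origin: centre of its underside, z up.
- stapler: Grey desk stapler lying beside the rest, 36 (x) x 150 (y) x 50 mm; origin centre of its underside. To be left alone.
- ink_bottle: Dark glass ink bottle with ribbed cap beside the rest, 53 mm wide, 60 mm high; origin centre of its underside. To be left alone.
- glue_stick: Standing glue stick off a front corner of the rest, 28 mm thick, 92 mm high; origin centre of its underside. To be left alone.
- eraser: Green and white eraser in front of the rest, 22 (x) x 50 (y) x 12 mm; origin centre of its underside. To be left alone.
- bulldog_clip: Black spring clip with wire arms in front of the rest, 32 (x) x 50 (y) x 12 mm; origin centre of its underside. To be left alone.
- marker: White and black marker lying on the left of the table, 18 (x) x 131 (y) x 20 mm; origin centre of its underside. To be left alone.
- scissors: Scissors on the right of the table, 87 (x) x 199 (y) x 9 mm; origin centre of the underside. It lies fixed.
- ink_roller: Ink roller with wooden handle at the far left, 96 (x) x 184 (y) x 32 mm; origin centre of its underside. It lies fixed.
- sharpener: Small brass pencil sharpener off a front corner of the rest, 18 (x) x 28 (y) x 16 mm; origin centre of its underside. To be left alone.
- wood_letter_1: Wooden printing letter at the right, the nearest of a row of three that runs on to the right, 52 (x) x 42 (y) x 23 mm; origin centre of its underside. It lies fixed.
Mind the look-alikes: they are no part of the job. What is shaped like the loupe but blue or red is not meant.

How it is judged:
On the way, in this order (a step that is already met when the one before it is completed fails the run):
1. the loupe stands upright on the table, the board still shut (height (world z) of loupe below 0.006 m and angle between loupe's own z axis and vertical below 0.1 rad and value of joint board below 0.1 rad), for 0.2 s.
2. the board is raised far enough to stay up by itself, the leg still folded (value of joint board above 0.9 rad and value of joint leg below 0.5 rad), for 0.2 s.
3. the leg is swung out to its stop under the raised board (value of joint leg above 2.2 rad and value of joint board above 0.7 rad), for 0.2 s.
4. the board is lowered onto the leg (value of joint board below 0.64 rad and value of joint leg above 2.2 rad), for 0.2 s.
At the end, for the whole second after the job is handed in: The leg is within 0.1 rad of its stop, the board rests still on it (board angle 0.57 to 0.64 rad), and the loupe stands upright and still on the table (all of step 4 and value of joint board above 0.57 rad and velocity of joint board between -0.03 and 0.03 rad/s and height (world z) of loupe below 0.006 m and angle between loupe's own z axis and vertical below 0.1 rad and linear speed of loupe below 0.02 m/s); the robot touches nothing.
It fails at once if the stapler, ink bottle, glue stick, eraser, clip, marker or sharpener is moved by more than 25 mm (distance of any of stapler, ink_bottle, glue_stick, eraser, bulldog_clip, marker, sharpener from where it was at the start of the episode above 0.025 m).
It fails at once if the ink bottle or the glue stick is tipped (angle between any of ink_bottle, glue_stick's own z axis and vertical above 0.4 rad).
It fails at once if the loupe is tipped over (angle between loupe's own z axis and vertical above 0.6 rad).
It also fails if it takes over 72 s, if anything falls off the work surface, if the arm or the gripper's body presses on something with over 40 N, if the wrist force passes 120 N, or if a joint passes its speed limit or range.

### The arm

A 7-joint arm with a two-finger parallel gripper is mounted at the origin on the work surface; the furniture and walls round the work are solid. World frame = base frame: x ahead of the robot, y to its left, z up, the work surface at z = 0. Lengths are in m, angles in rad, forces in N, time in s.
With the tool pointing down it reaches from about 0.425 to 0.825 m from the base axis. Payload 3.6 kg.
Tool frame: the origin (TCP) lies on the centre line of the jaws, within the pads' length; the fingertips stand 17 mm ahead of it and the grasp point (between the pads) lies 2 mm behind it; y points along the fingers, x is the direction in which the jaws open and shut, and the axes are right-handed (so a half turn about y gives the same grasp; the last joint's range is limited). The gripper opens to 85 mm and grips with 20 to 120 N. Pads are 22 mm wide; open, the fingers measure 114 mm over their backs; the gripper's body (76 mm by 85 mm) begins 54 mm behind the grasp point. The pads swing forward as they close: fully open they stand 13 mm farther back than shut.
Start: joints at [-1.327, 0.615, -0.013, 1.423, 0.008, 1.103, -0.04], TCP at [0.173, 0.626, 0.248] pointing down, gripper open.
Joint ranges: [-3.12, 3.12], [-0.3, 2.06], [-1.34, 1.32], [0.26, 2.42], [-1.36, 4.5], [0.01, 1.98], [-2.84, 2.84]. Speed limits (rad/s): [2.79, 2.79, 3.14, 3.14, 3.14, 3.14, 3.14].

### API

Orientations are given as a rotation vector (axis times angle).
In Python, from workcell import * gives the robot as it stands. Calls block until the motion is done:
- move_pose(position, orientation): joint-space move of the TCP to a pose.
- movel(position, vel=0.15, rotation=None, until_force=None): straight line of the TCP; rotation=None keeps the orientation; vel is the mean speed in m/s. With until_force (N) it stops when the force on the tool has changed by that much, and returns True; else False.
- goto_joints(angles): joint-space move.
- grip(opening, strength=None): finger opening in m; strength is the grip in N (None keeps the last); returns when the fingers have stopped.
- sleep(seconds).
- solve_ik(position, orientation): joint angles nearest the present ones, or None.
- read_camera(name): name is "scene" or "top" or "wrist"; returns (picture, depth): 420x560x3 uint8, red, green, blue; 420x560 float32, m along the optical axis (not along the pixel's ray), 0 where there is no reading.
- camera_model(name): a dict with "mtx" (3x3 intrinsics, pixels), "k1" (the pictures are not rectified: a ray, as slopes to the right and down, at radius r is drawn at 1 + k1 r^2 times it, then the intrinsics apply), "T" (4x4, takes a point from camera to world coordinates); the wrist camera has in their place "hand_eye" (4x4, takes a point from camera to tool coordinates, whose origin is the TCP and whose axes are the tool frame's). Camera axes: x right, y down, z forward; pixel columns grow to the right and rows downward; lengths in m; the calibration is good to about 2 mm. A picture is of the moment at which its call begins: read the wrist's pose just before it. camera_model takes no time and is no camera call.
A pose or a line that the arm cannot do raises MotionError and nothing moves.
- hand_in(): hands the job in, once; it reports no verdict.
Trained networks look in the newest picture that a camera, given by its name, has taken for a name from the list of things; names that differ only in an ending like _2 or _b are one class to them, and where a whole thing is asked for, a point or a joint stands for the part that bears it (a point fixed in the world has none). Each returns a list of dicts, best first, with "p" (0 to 1); they miss things now and then, are a little off and sometimes report something else, mostly with a low value. They report only what shows in the picture. A call takes as long as a camera call. They do not tell look-alikes from the thing itself.
- boxes_of(camera, name): "at" ([x, y, z] in m, in world coordinates, good to about 4 mm: the middle of the surface that is visible of it).
- outline_of(camera, name): "pixels" (420x560 bool, what is visible of it).
Readings, each from a call of its own:
- current_t(): time.
- current_joints(): joint angles.
- current_joint_velocities(): joint speeds.
- current_joint_torque(): joint torques, N m.
- current_tool_pos(): TCP position.
- current_tcp_rot(): TCP orientation.
- current_force(): force on the tool from outside, world axes, zero at the start.
- current_torque(): the same for the moment, N m.
- current_gripper_width(): finger opening in m.
Only numpy, scipy, OpenCV 4.12 (cv2) and the standard library are available. Lean on these libraries where they do the work, as an engineer would, in place of code of your own. Each camera call takes 0.05 s, during which the arm holds its last target.

## Working session

There is one attempt and no reset: what is moved stays moved. The work goes in short steps, each a Python script; the robot and the scene stay as the last script left them, time stands still between calls to the robot, and variables do not carry over. Pictures are saved under pics/ and viewed, and the job is handed in when it is done.

```bash
ls; mkdir -p pics; python3 - <<'E'
from workcell import *
import cv2, numpy as np
print(current_t(), current_tool_pos(), current_tcp_rot())
for c in ("scene","top"):
    im,d=read_camera(c); cv2.imwrite(f"pics/{c}0.png",cv2.cvtColor(im,cv2.COLOR_RGB2BGR)); np.save(f"pics/{c}0.npy",d)
    m=camera_model(c); print(c,m)
    for n in ("loupe","rest","board_edge","leg","stapler","ink_bottle","glue_stick","eraser","bulldog_clip","marker","sharpener","wood_letter_1"):
        r=boxes_of(c,n); print(n,[(np.round(x["at"],3).tolist(),round(x["p"],2)) for x in r][:4])
print(camera_model("wrist"))
print(current_t())
E
```

```text
pics
0.0 [0.17304395 0.62576513 0.24709885] [-1.32647557 -1.00668249  1.01024778]
scene {'mtx': array([[475.34220453,   0.        , 269.86256988],
       [  0.        , 475.34220453, 208.16428264],
       [  0.        ,   0.        ,   1.        ]]), 'k1': -0.13125728114569576, 'T': array([[ 0.69674148, -0.31177449,  0.64602475, -0.26858357],
       [-0.71723154, -0.31711835,  0.62049566, -0.78762755],
       [ 0.01141158, -0.8956744 , -0.444564  ,  0.65912285],
       [ 0.        ,  0.        ,  0.        ,  1.        ]])}
loupe [([0.684, 0.039, 0.096], 0.73), ([0.38, 0.018, 0.029], 0.73), ([0.704, -0.142, 0.024], 0.66), ([0.769, 0.284, 0.029], 0.6)]
rest [([0.634, 0.0, 0.07], 0.73)]
board_edge [([0.628, 0.03, 0.071], 0.67), ([0.701, 0.2, 0.046], 0.17)]
leg []
stapler [([0.699, 0.201, 0.049], 0.56)]
ink_bottle [([0.59, -0.125, 0.032], 0.77)]
glue_stick [([0.464, -0.106, 0.052], 0.92), ([0.615, -0.323, 0.022], 0.71)]
eraser [([0.5, 0.184, 0.009], 0.41)]
bulldog_clip [([0.47, 0.01, 0.003], 0.65), ([0.63, 0.03, 0.066], 0.32)]
marker [([0.472, 0.333, 0.008], 0.74), ([0.591, -0.126, 0.03
[... 977 characters left out ...]
, 0.048, 0.072], 0.16)]
marker [([0.474, 0.342, 0.012], 0.78)]
sharpener [([0.58, 0.263, 0.014], 0.65)]
wood_letter_1 [([0.632, -0.312, 0.018], 0.83)]
{'mtx': array([[376.88656447,   0.        , 274.10135816],
       [  0.        , 376.88656447, 205.93534497],
       [  0.        ,   0.        ,   1.        ]]), 'k1': -0.033022354834944444, 'hand_eye': array([[ 9.99999772e-01,  2.22815921e-04, -6.38051306e-04,
         1.15612812e-03],
       [ 6.75229733e-04, -2.89360795e-01,  9.57219867e-01,
        -1.24790856e-01],
       [ 2.86567934e-05, -9.57220079e-01, -2.89360880e-01,
         7.40990099e-02],
       [ 0.00000000e+00,  0.00000000e+00,  0.00000000e+00,
         1.00000000e+00]])}
1.3
```

View pictures.

View pics/scene0.png

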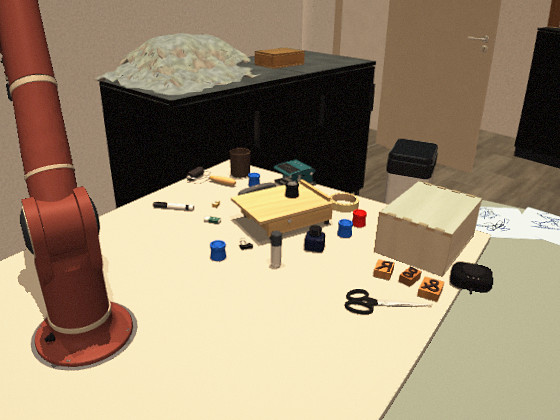

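View pics/top0.png

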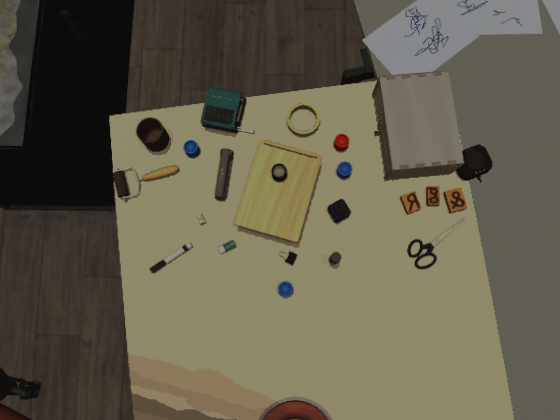

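The loupe candidates in top-image pixels are black (279,172) on the board, blue (286,289), (344,170) and (191,148), and red (341,142). Only the black one at (279,172) is black and on the board. I'll confirm it in a crop and fit the board.

```bash
cat > h.py <<'E'
import numpy as np, cv2
def cloud(d,m,T):
    v,u=np.mgrid[0:420,0:560]; K=m["mtx"]
    pts=np.stack([u.ravel(),v.ravel()],1).astype(np.float64)[:,None]
    n=cv2.undistortPoints(pts,K,np.array([m["k1"],0,0,0,0]))[:,0]
    z=d.ravel(); P=np.c_[n*z[:,None],z]
    return (P@T[:3,:3].T+T[:3,3]).reshape(420,560,3)
E
python3 - <<'E'
from workcell import *
from h import *
im=cv2.imread("pics/top0.png"); im2=cv2.imread("pics/scene0.png")
cv2.imwrite("pics/crop1.png",np.hstack([cv2.resize(im[120:280,190:370],(720//2*1,320),interpolation=cv2.INTER_CUBIC),cv2.resize(im2[160:280,200:380],(432,320)[:2],interpolation=cv2.INTER_CUBIC)]))
for c in ("top","scene"):
    m=camera_model(c); d=np.load(f"pics/{c}0.npy"); P=cloud(d,m,m["T"])
    B=(d>0)&(abs(P[...,2]-0.071)<0.007)&(P[...,0]>0.5)&(P[...,0]<0.85)&(abs(P[...,1]-.03)<.16)
    n,l,s,_=cv2.connectedComponentsWithStats(B.astype(np.uint8)); k=1+np.argmax(s[1:,4])
    Q=P[l==k]; print(c,len(Q),"z",np.median(Q[:,2]))
    r=cv2.minAreaRect((Q[:,:2]*1000).astype(np.float32)); print(r, cv2.boxPoints(r).tolist())
    # plane fit
    A=np.c_[Q[:,:2],np.ones(len(Q))]; print(np.linalg.lstsq(A,Q[:,2],rcond=None)[0])
    T=(d>0)&(P[...,2]>0.095)&(P[...,2]<0.13)&(P[...,0]>0.55)&(P[...,0]<0.8)&(abs(P[...,1]-.03)<.09)
    L=P[T]; print("loupe",len(L),np.median(L,0),L.min(0),L.max(0))
    if len(L)>4: print(cv2.minEnclosingCircle((L[:,:2]*1000).astype(np.float32)))
E
```

```text
top 5303 z 0.07163656992080658
((651.4111328125, 48.34496307373047), (176.8896026611328, 243.4528045654297), 74.3703842163086) [[510.3571472167969, -4.034210205078125], [744.8079223632812, -69.62469482421875], [792.465087890625, 100.72413635253906], [558.0143432617188, 166.3146209716797]]
[4.88773621e-04 6.70097191e-05 7.12831932e-02]
loupe 188 [0.69287841 0.04639625 0.11174713] [0.67312905 0.02802424 0.10210126] [0.71310014 0.06485757 0.12023718]
((693.7536010742188, 46.6224365234375), 20.852495193481445)
scene 2207 z 0.06939856655174492
((649.3097534179688, 50.2752685546875), (180.5042724609375, 245.21116638183594), 74.2574691772461) [[506.8162841796875, -3.3268356323242188], [742.8297119140625, -69.8563003540039], [791.80322265625, 103.87737274169922], [555.789794921875, 170.40682983398438]]
[0.00760584 0.00302176 0.06450711]
loupe 112 [0.6868046  0.04377907 0.10778881] [0.67108908 0.02913153 0.0951464 ] [0.71282218 0.06858625 0.115133  ]
((693.065185546875, 47.779502868652344), 23.151241302490234)
```

View pics/crop1.png

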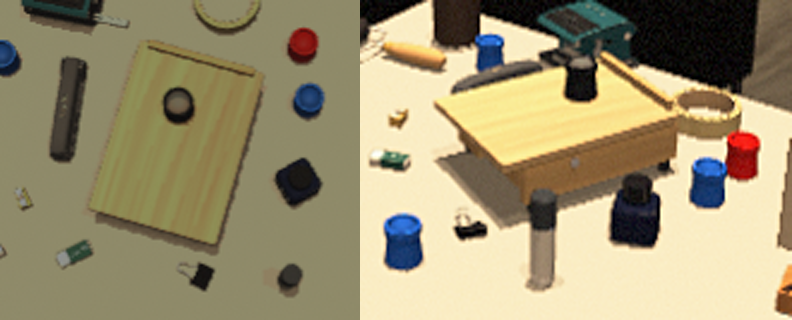

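The enlarged crop confirms the black loupe standing on the board at top (279,172), (0.694,0.047) in world. The blue and red ones all stand on the table. The board fit comes out at 243.5 x 176.9 mm with its top at z=71.6, matching the given 243 x 176 and 71. Next I'll pick a clear spot and check IK for every pose.

```bash
cat >> h.py <<'E'
from scipy.spatial.transform import Rotation as R
a=np.deg2rad(74.3703842-90); ex=np.array([np.cos(a),np.sin(a),0]); ey=np.array([-np.sin(a),np.cos(a),0]); ez=np.array([0,0,1.])
O=np.array([.6514,.04834,0])-0.0015*ex
def W(x,y,z): return O+(x*ex+y*ey+z*ez)/1000.   # rest mm -> world m
def ori(al,flip=1):   # tool pointing forward(+rest x) and al rad down, jaws along rest y
    yv=np.cos(al)*ex-np.sin(al)*ez; xv=flip*ey; return R.from_matrix(np.c_[xv,yv,np.cross(xv,yv)]).as_rotvec()
def down(ang,):
    xv=np.array([np.cos(ang),np.sin(ang),0]); yv=-ez; return R.from_matrix(np.c_[xv,yv,np.cross(xv,yv)]).as_rotvec()
def liftpose(th,al,y,c=20,gap=0,rad=240):
    # finger back touches the corner (board underside edge), c mm from fingertip
    E=np.array([120-rad*np.cos(th),60+rad*np.sin(th)]); f=np.array([np.cos(al),-np.sin(al)]); n=np.array([np.sin(al),np.cos(al)])
    t=E+(c-17)*f-(11+gap)*n
    return W(t[0],y,t[1])
E
python3 - <<'E'
from workcell import *
from h import *
m=camera_model("top"); d=np.load("pics/top0.npy"); P=cloud(d,m,m["T"])
obs=P[(d>0)&(P[...,2]>0.008)]
best=[]
for x in np.arange(.44,.80,.01):
    for y in np.arange(-.4,.4,.01):
        if .44<np.hypot(x,y)<.8:
            q=np.hypot(obs[:,0]-x,obs[:,1]-y).min(); best.append((round(q,3),round(x,2),round(y,2)))
best.sort(reverse=True); print(best[:25])
print([b for b in best if b[2]<-.1][:8]); print([b for b in best if b[2]>.1][:8])
print("rot now",R.from_rotvec(current_tcp_rot()).as_matrix().round(2).tolist())
def ik(n,p,o):
    q=solve_ik(p,o); print(n,np.round(p,3),None if q is None else np.round(q,2))
for ang in np.deg2rad([-90,-60,-30,0,30,60,90,120,150,180,210]):
    ik("loupe%.2f"%ang,[.6937,.0468,.093],down(ang))
for fl in (1,-1):
  for al in (.6,.8,1.,1.2): 
    ik(f"lift0 {fl} {al}",liftpose(0,al,50,gap=8),ori(al,fl)); ik(f"lift1 {fl} {al}",liftpose(1.08,al,50),ori(al,fl))
E
```

```text
[(np.float64(0.043), np.float64(0.58), np.float64(-0.37)), (np.float64(0.043), np.float64(0.57), np.float64(-0.36)), (np.float64(0.041), np.float64(0.58), np.float64(-0.38)), (np.float64(0.04), np.float64(0.57), np.float64(-0.37)), (np.float64(0.038), np.float64(0.56), np.float64(-0.36)), (np.float64(0.036), np.float64(0.58), np.float64(-0.36)), (np.float64(0.035), np.float64(0.59), np.float64(-0.37)), (np.float64(0.035), np.float64(0.58), np.float64(-0.39)), (np.float64(0.034), np.float64(0.59), np.float64(-0.38)), (np.float64(0.034), np.float64(0.57), np.float64(-0.35)), (np.float64(0.034), np.float64(0.57), np.float64(-0.38)), (np.float64(0.034), np.float64(0.56), np.float64(-0.35)), (np.float64(0.033), np.float64(0.63), np.float64(-0.18)), (np.float64(0.032), np.float64(0.56), np.float64(-0.37)), (np.float64(0.03), np.float64(0.57), np.float64(-0.17)), (np.float64(0.03), np.float64(0.56), np.float64(-0.34)), (np.float64(0.03), np.float64(0.55), np.float64(-0.36)), (np.float64(0.029), np.float64(0.59), np.float64(-0.36)), (np.float64(0.029), np.float64(0.59), np.float64(-0.39)), (
[... 2673 characters left out ...]
6 -0.64]
lift1 1 1.2 [0.661 0.098 0.265] [-0.4   0.51  0.22  1.66  0.11  0.66  1.  ]
lift0 -1 0.6 [0.54  0.131 0.043] [-0.57  0.97 -0.07  2.41  2.32  1.17  1.41]
lift1 -1 0.6 [0.666 0.096 0.261] [-0.15  0.52 -0.35  2.07  1.96  0.76  2.32]
lift0 -1 0.8 [0.537 0.132 0.045] [-0.45  0.84 -0.15  2.35  2.28  0.89  1.63]
lift1 -1 0.8 [0.664 0.097 0.262] [-0.09  0.49 -0.37  1.94  1.52  0.6   2.79]
lift0 -1 1.0 [0.534 0.133 0.047] [-0.32  0.76 -0.23  2.26  2.08  0.61  1.94]
lift1 -1 1.0 [0.663 0.097 0.263] [-0.96  0.71  1.13  1.83 -0.91  0.53 -1.27]
lift0 -1 1.2 [0.532 0.134 0.05 ] [-0.23  0.71 -0.26  2.15  1.59  0.4   2.5 ]
lift1 -1 1.2 [0.661 0.098 0.265] [-0.88  0.74  1.13  1.67 -0.79  0.84 -1.38]
```

```bash
python3 - <<'E'
from workcell import *
from h import *
m=camera_model("top"); d=cv2.medianBlur(np.load("pics/top0.npy"),5); P=cloud(d,m,m["T"])
obs=P[(d>0)&(P[...,2]>0.013)]
im=cv2.imread("pics/top0.png")
for u,v in [(425,250),(415,245),(440,238),(345,170),(341,142),(375,225),(335,258),(410,203)]: print((u,v),P[v,u].round(3))
best=[]
for x in np.arange(.44,.80,.01):
    for y in np.arange(-.4,.4,.01):
        if .46<np.hypot(x,y)<.8:
            q=np.hypot(obs[:,0]-x,obs[:,1]-y).min(); best.append((float(round(q,3)),float(round(x,2)),float(round(y,2))))
best.sort(reverse=True)
print([b for b in best if b[2]<-.1][:12]); print([b for b in best if b[2]>.1][:6])
for ang in (0,.5,1,1.57,2):
  for p in ([.57,-.23,.03],[.57,-.23,.2],[.6937,.0468,.2]): print(ang,p,np.round(solve_ik(p,down(ang)),2))
E
```

```text
(425, 250) [ 0.5   -0.355  0.004]
(415, 245) [ 0.514 -0.329  0.001]
(440, 238) [ 0.534 -0.397  0.007]
(345, 170) [ 0.715 -0.133  0.043]
(341, 142) [ 0.795 -0.123  0.042]
(375, 225) [ 0.57  -0.219  0.   ]
(335, 258) [ 0.468 -0.1    0.092]
(410, 203) [ 0.628 -0.313  0.024]
[(0.175, 0.44, -0.38), (0.172, 0.44, -0.37), (0.172, 0.44, -0.39), (0.17, 0.44, -0.36), (0.17, 0.44, -0.4), (0.167, 0.44, -0.35), (0.166, 0.44, -0.28), (0.166, 0.44, -0.34), (0.165, 0.45, -0.38), (0.165, 0.44, -0.29), (0.164, 0.44, -0.3), (0.164, 0.44, -0.32)]
[(0.102, 0.59, 0.37), (0.102, 0.58, 0.38), (0.101, 0.59, 0.38), (0.1, 0.57, 0.39), (0.099, 0.6, 0.37), (0.099, 0.58, 0.39)]
0 [0.57, -0.23, 0.03] [ 0.2   0.84  0.24  1.72 -0.32  0.61  0.63]
0 [0.57, -0.23, 0.2] [-0.1   0.73  0.8   1.61 -0.58  1.06  0.87]
0 [0.6937, 0.0468, 0.2] [-0.32  0.76  0.44  1.34 -0.33  1.11  0.16]
0.5 [0.57, -0.23, 0.03] [ 0.27  0.83  0.14  1.72 -0.18  0.6   1.01]
0.5 [0.57, -0.23, 0.2] [-0.02  0.68  0.64  1.61 -0.46  1.01  1.26]
0.5 [0.6937, 0.0468, 0.2] [-0.26  0.75  0.31  1.34 -0.24  1.09  0.59]
1 [0.57, -0.23, 0.03] [ 0.33  0.83  0.02  1.72 -0.03  0.59  1.38]
1 [0.57, -0.23, 0.2] [ 0.1   0.64  0.42  1.6  -0.3   0.97  1.62]
1 [0.6937, 0.0468, 0.2] [-0.19  0.74  0.18  1.34 -0.14  1.08  1.01]
1.57 [0.57, -0.23, 0.03] [ 0.42  0.83 -0.11  1.72  0.15  0.6   1.79]
1.57 [0.57, -0.23, 0.2] [ 0.18  0.62  0.28  1.6  -0.2   0.95  2.09]
1.57 [0.6937, 0.0468, 0.2] [-0.12  0.73  0.03  1.33 -0.03  1.08  1.49]
2 [0.57, -0.23, 0.03] [ 0.48  0.84 -0.22  1.71  0.28  0.62  2.1 ]
2 [0.57, -0.23, 0.2] [ 0.23  0.61  0.2   1.6  -0.14  0.95  2.48]
2 [0.6937, 0.0468, 0.2] [-0.06  0.73 -0.08  1.33  0.06  1.08  1.85]
```

The spot (0.57,-0.225) is at least 90 mm from anything else. Taking the loupe now.

```bash
python3 - <<'E'
from workcell import *
from h import *
o=down(.4); L=np.array([.6935,.0468])
print("t",current_t())
move_pose([*L,.20],o); print("t",current_t(),current_tool_pos())
movel([*L,.094],vel=.12); grip(.03,35); print("w",current_gripper_width(),current_force())
movel([*L,.11],vel=.1); print("w",current_gripper_width(),current_force())
im,d=read_camera("wrist"); cv2.imwrite("pics/w1.png",im[...,::-1])
im,d=read_camera("scene"); cv2.imwrite("pics/s1.png",cv2.resize(im[140:280,180:400,::-1],(770,490)))
print("t",current_t())
E
```

```text
t 1.3
t 4.05 [0.6934288  0.04865844 0.20000125]
w 0.039583983454223155 [-0.2345667   0.36574998  2.49570408]
w 0.03985288763478432 [-0.31153268 -0.54558332 -1.56249339]
t 5.975
```

View pics/s1.png

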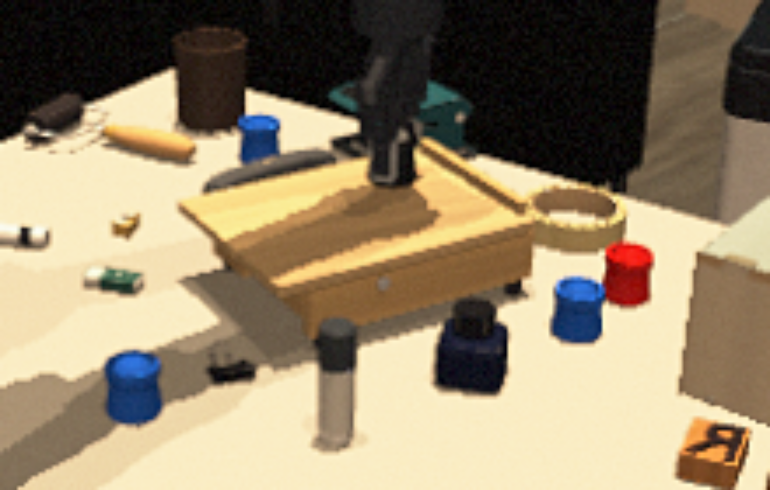

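The gripper holds the loupe (width 39.6 mm, about 1.5 N more load), and the board is still flat at crop (360,230). Placing it now.

```bash
python3 - <<'E'
from workcell import *
from h import *
o=down(.4); S=np.array([.57,-.225])
movel([*current_tool_pos()[:2],.2],vel=.2)
move_pose([*S,.2],o)
movel([*S,.05],vel=.2)
print(movel([*S,.0235],vel=.04,until_force=4),current_tool_pos(),current_force(),current_gripper_width())
grip(.06); print(current_gripper_width())
movel([*S,.16],vel=.15)
im,d=read_camera("wrist"); cv2.imwrite("pics/w2.png",im[...,::-1])
im,d=read_camera("scene"); cv2.imwrite("pics/s2.png",cv2.resize(im[140:320,180:460,::-1],(770,495)))
print("t",current_t())
E
```

```text
True [ 0.56944995 -0.22473205  0.02379348] [-0.56359272  0.54803505  4.50763564] 0.039425707135786026
0.0599251385678271
t 10.7417
```

View pics/s2.png

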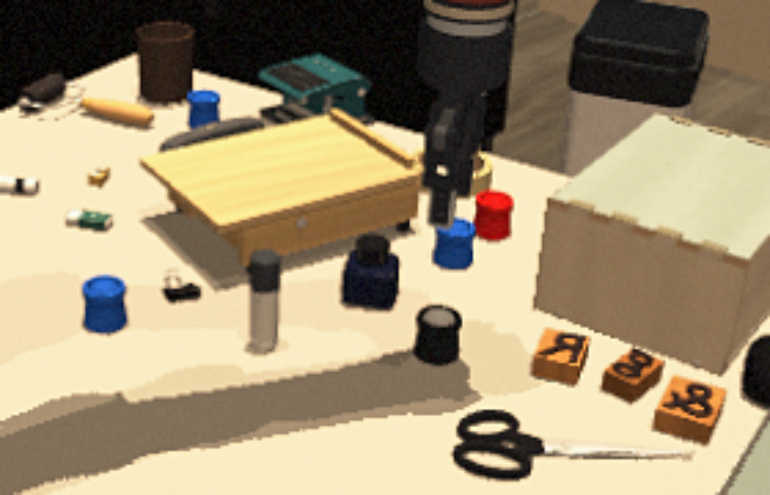

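The loupe stands upright at crop (437,335) and nothing else has moved. Next is the pre-lift pose in front of the free edge.

```bash
python3 - <<'E'
from workcell import *
from h import *
p=current_tool_pos(); movel([p[0],p[1],.24],vel=.25); grip(0.0,40); print(current_gripper_width())
for fl in (1,-1):
  for al in (1.1,1.2):
    f=np.cos(al)*ex-np.sin(al)*ez
    for y in (50,-50):
      P0=liftpose(0,al,y,c=25,gap=8)
      for n,P in (("pre",P0-.1*f),("0",P0),("1",liftpose(1.08,max(al,1.2),y,c=25))):
        q=solve_ik(P,ori(al if n!="1" else max(al,1.2),fl)); print(fl,al,y,n,P.round(3),None if q is None else q.round(2))
print(current_t(),current_joints().round(2))
E
```

```text
1.08111066214375e-05
1 1.1 50 pre [0.491 0.145 0.133] [-0.91  0.57  0.58  2.26  0.24  0.02  0.59]
1 1.1 50 0 [0.535 0.133 0.044] [ 0.16  0.95 -0.96  2.19  1.79  1.03 -0.73]
1 1.1 50 1 [0.663 0.097 0.26 ] [-0.42  0.52  0.26  1.66  0.07  0.65  1.03]
1 1.1 -50 pre [0.464 0.049 0.133] [ 0.43  0.72 -1.15  2.38  1.65  0.96 -0.62]
1 1.1 -50 0 [0.508 0.037 0.044] [ 0.45  1.04 -1.15  2.33  1.88  1.17 -0.66]
1 1.1 -50 1 [0.636 0.001 0.26 ] [-0.25  0.45  0.23  1.77  0.04  0.58  1.21]
1 1.2 50 pre [0.499 0.143 0.139] [-0.74  0.53  0.41  2.18  0.17  0.18  0.73]
1 1.2 50 0 [0.534 0.133 0.046] [-0.14  0.74 -0.39  2.14  1.61  0.49 -0.64]
1 1.2 50 1 [0.663 0.097 0.26 ] [-0.42  0.52  0.26  1.66  0.07  0.65  1.03]
1 1.2 -50 pre [0.472 0.047 0.139] [-0.53  0.47  0.38  2.32  0.08  0.06  1.  ]
1 1.2 -50 0 [0.507 0.037 0.046] [ 0.48  1.01 -1.15  2.27  1.74  1.07 -0.51]
1 1.2 -50 1 [0.636 0.001 0.26 ] [-0.25  0.45  0.23  1.77  0.04  0.58  1.21]
-1 1.1 50 pre [0.491 0.145 0.133] [-0.64  0.51  0.18  2.26  1.44  0.23  2.55]
-1 1.1 50 0 [0.535 0.133 0.044] [ 0.16  0.95 -0.96  2.19  1.79  1.03  2.41]
-1 1.1 50 1 [0.663 0.097 0.26 ] [-0.82  0.68  0.98  1.67 -0.65  0.76 -1.49]
-1 1.1 -50 pre [0.464 0.049 0.133] [ 0.43  0.72 -1.15  2.38  1.65  0.96  2.52]
-1 1.1 -50 0 [0.508 0.037 0.044] [ 0.45  1.04 -1.15  2.33  1.88  1.17  2.48]
-1 1.1 -50 1 [0.636 0.001 0.26 ] [-0.68  0.6   0.96  1.78 -0.68  0.7  -1.28]
-1 1.2 50 pre [0.499 0.143 0.139] [-1.03  0.65  0.88  2.19 -1.03  0.32 -1.23]
-1 1.2 50 0 [0.534 0.133 0.046] [-0.14  0.74 -0.39  2.14  1.61  0.49  2.5 ]
-1 1.2 50 1 [0.663 0.097 0.26 ] [-0.82  0.68  0.98  1.67 -0.65  0.76 -1.49]
-1 1.2 -50 pre [0.472 0.047 0.139] [-0.68  0.51  0.61  2.32 -1.18  0.13 -0.87]
-1 1.2 -50 0 [0.507 0.037 0.046] [ 0.48  1.01 -1.15  2.27  1.74  1.07  2.63]
-1 1.2 -50 1 [0.636 0.001 0.26 ] [-0.68  0.6   0.96  1.78 -0.68  0.7  -1.28]
11.8083 [ 0.13  0.58  0.35  1.56 -0.22  1.05  0.94]
```

```bash
python3 - <<'E'
from workcell import *
from h import *
print(current_tool_pos())
for al in (.7,.8,.9,1.0):
    f=np.cos(al)*ex-np.sin(al)*ez
    for back in (40,60,80):
      for up in (0,40):
       for fl in (1,-1):
        P=liftpose(0,al,52,c=25,gap=8)-back/1000*f+up/1000*ez
        q=solve_ik(P,ori(al,fl)); print(al,back,up,fl,P.round(3),None if q is None else q.round(2))
E
```

```text
[ 0.56927428 -0.22460168  0.23983689]
0.7 40 0 1 [0.513 0.141 0.066] None
0.7 40 0 -1 [0.513 0.141 0.066] None
0.7 40 40 1 [0.513 0.141 0.106] None
0.7 40 40 -1 [0.513 0.141 0.106] None
0.7 60 0 1 [0.498 0.145 0.079] None
0.7 60 0 -1 [0.498 0.145 0.079] None
0.7 60 40 1 [0.498 0.145 0.119] None
0.7 60 40 -1 [0.498 0.145 0.119] None
0.7 80 0 1 [0.484 0.149 0.092] None
0.7 80 0 -1 [0.484 0.149 0.092] None
0.7 80 40 1 [0.484 0.149 0.132] None
0.7 80 40 -1 [0.484 0.149 0.132] None
0.8 40 0 1 [0.514 0.141 0.07 ] [ 0.08  1.12 -1.15  2.38  1.98  1.61 -1.02]
0.8 40 0 -1 [0.514 0.141 0.07 ] [ 0.08  1.12 -1.15  2.38  1.98  1.61  2.12]
0.8 40 40 1 [0.514 0.141 0.11 ] [ 0.09  0.99 -1.15  2.36  1.9   1.5  -0.99]
0.8 40 40 -1 [0.514 0.141 0.11 ] [ 0.09  0.99 -1.15  2.36  1.9   1.5   2.16]
0.8 60 0 1 [0.5   0.145 0.084] [ 0.05  1.07 -1.15  2.4   1.93  1.59 -1.06]
0.8 60 0 -1 [0.5   0.145 0.084] [ 0.05  1.07 -1.15  2.4   1.93  1.59  2.08]
0.8 60 40 1 [0.5   0.145 0.124] [ 0.07  0.94 -1.15  2.38  1.86  1.47 -1.01]
0.8 60 40 -1 [0.5   0.145 0.124] [ 0.07  0.94 -1.15  2.38  1.86  1.47  2.13]
0.8 80 0 1
[... 1339 characters left out ...]
72  1.2  -0.75]
1.0 40 40 -1 [0.516 0.14  0.117] [ 0.19  0.88 -1.15  2.25  1.72  1.2   2.4 ]
1.0 60 0 1 [0.506 0.143 0.093] [ 0.17  0.94 -1.15  2.29  1.77  1.26 -0.82]
1.0 60 0 -1 [0.506 0.143 0.093] [ 0.17  0.94 -1.15  2.29  1.77  1.26  2.32]
1.0 60 40 1 [0.506 0.143 0.133] [ 0.18  0.82 -1.15  2.26  1.67  1.17 -0.74]
1.0 60 40 -1 [0.506 0.143 0.133] [ 0.18  0.82 -1.15  2.26  1.67  1.17  2.4 ]
1.0 80 0 1 [0.496 0.146 0.11 ] [ 0.15  0.88 -1.15  2.3   1.72  1.23 -0.82]
1.0 80 0 -1 [0.496 0.146 0.11 ] [ 0.15  0.88 -1.15  2.3   1.72  1.23  2.32]
1.0 80 40 1 [0.496 0.146 0.15 ] [ 0.09  0.67 -0.96  2.27  1.62  0.98 -0.75]
1.0 80 40 -1 [0.496 0.146 0.15 ] [ 0.09  0.67 -0.96  2.27  1.62  0.98  2.4 ]
```

```bash
python3 - <<'E'
from workcell import *
from h import *
al=1.0; f=np.cos(al)*ex-np.sin(al)*ez
p=current_tool_pos(); movel([p[0]-.05,p[1]+.05,.32],vel=.25)
A=liftpose(0,al,52,c=25,gap=8)
for P in (A-.08*f+.12*ez, A-.08*f+.06*ez):
    q=solve_ik(P,ori(al)); print(None if q is None else q.round(2))
move_pose(A-.08*f+.12*ez,ori(al)); print(current_t(),current_tool_pos().round(3),current_joints().round(2))
movel(A-.08*f,vel=.15); print(current_t(),current_joints().round(2),current_force().round(1))
im,d=read_camera("scene"); cv2.imwrite("pics/s3.png",cv2.resize(im[100:320,100:400,::-1],(780,572)))
E
```

```text
[-0.93  0.36  0.49  2.21  0.86  0.29  0.01]
[-0.96  0.51  0.58  2.28  1.52  0.12 -0.7 ]
13.65 [0.497 0.144 0.23 ] [-0.92  0.36  0.5   2.21  0.86  0.29  0.02]Traceback (most recent call last):
  File "<stdin>", line 9, in <module>
workcell.MotionError: the arm cannot follow that straight line within its joint ranges
```

```bash
python3 - <<'E'
from workcell import *
from h import *
al=1.0; f=np.cos(al)*ex-np.sin(al)*ez
goto_joints([.09,.60,-.96,2.25,1.62,.98,-.75]); print(current_t(),current_tool_pos().round(3),np.round(current_tcp_rot()-ori(al),2))
A=liftpose(0,al,52,c=25,gap=8)
q=solve_ik(A-.08*f,ori(al)); print(q.round(2)); 
movel(A-.08*f,vel=.12,rotation=ori(al)); print(current_t(),current_tool_pos().round(3),current_joints().round(2),current_force().round(1))
im,d=read_camera("scene"); cv2.imwrite("pics/s3.png",cv2.resize(im[100:320,100:400,::-1],(780,572)))
E
```

```text
14.9583 [0.511 0.145 0.189] [-0.06 -0.04 -0.08]
[ 0.04  0.76 -0.91  2.3   1.74  1.01 -0.87]
15.775 [0.496 0.146 0.111] [ 0.04  0.76 -0.91  2.3   1.74  1.01 -0.87] [-0.1  0.  -0. ]
```

View pics/s3.png

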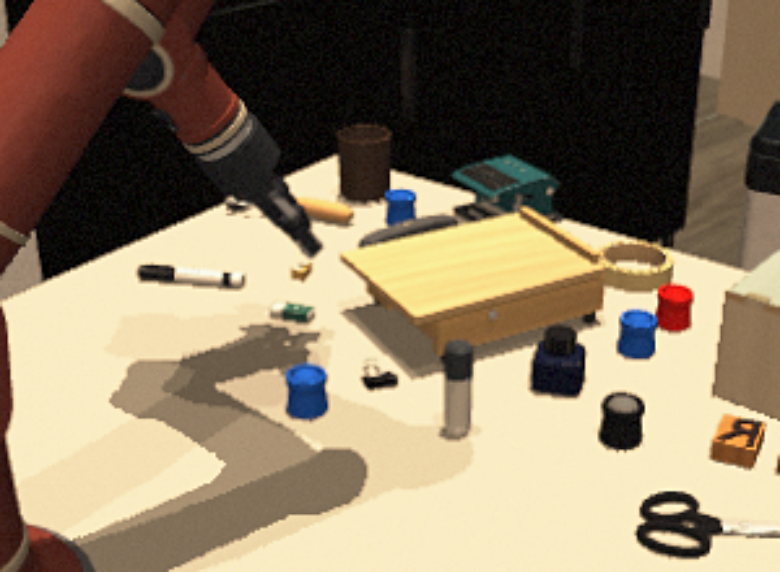

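The closed fingers hang in front of the free edge, tip at crop (315,250), and everything else is undisturbed. Inserting under the edge beside the leg and starting the lift.

```bash
python3 - <<'E'
from workcell import *
from h import *
al=1.0
A=liftpose(0,al,52,c=25,gap=8)
print("hit",movel(A,vel=.08,until_force=6),current_tool_pos().round(3),A.round(3),current_force().round(1))
for th in (0,.08,.16):
    al=1.0+.25*th/1.08
    h=movel(liftpose(th,al,52,c=25),vel=.06,rotation=ori(al),until_force=25); print(th,h,current_force().round(1),current_joints().round(2))
    if h: break
im,d=read_camera("scene"); cv2.imwrite("pics/s4.png",cv2.resize(im[120:280,160:360,::-1],(750,600)))
print(current_t())
E
```

```text
hit False [0.537 0.135 0.043] [0.537 0.134 0.043] [-0.1 -0.1  0.4]
0 False [-1.   0.1 -0.4] [ 0.07  0.91 -0.84  2.23  1.91  1.03 -0.88]
0.08 False [-5.3 -0.4 -0.3] [ 0.08  0.87 -0.85  2.21  1.83  0.98 -0.81]
0.16 False [-6.   0.1  0.8] [ 0.1   0.82 -0.86  2.19  1.75  0.94 -0.73]
18.2583
```

View pics/s4.png

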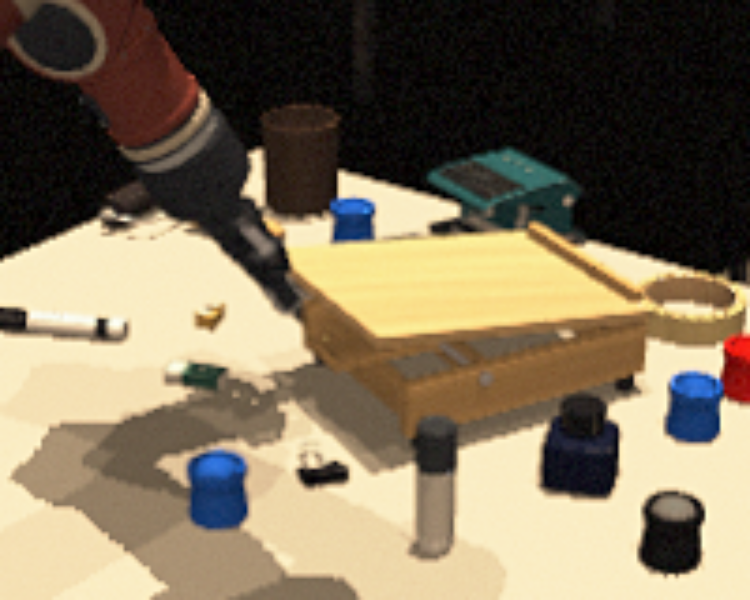

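The board is rising on the finger, which touches its edge at crop (290,285), with about 6 N. The leg stays down, so I'll continue to 1.08.

```bash
python3 - <<'E'
from workcell import *
from h import *
for th in np.linspace(.26,1.09,9):
    al=1.0+.25*th/1.08
    h=movel(liftpose(th,al,52,c=25),vel=.08,rotation=ori(al),until_force=25); print(round(th,2),h,current_force().round(1),current_joints().round(2))
    if h: break
im,d=read_camera("scene"); cv2.imwrite("pics/s5.png",cv2.resize(im[100:280,140:365,::-1],(750,600))); np.save("pics/s5.npy",d)
im,d=read_camera("top"); np.save("pics/t5.npy",d)
print(current_t())
E
```

```text
0.26 False [-7.2  0.4  0.4] [ 0.13  0.77 -0.88  2.15  1.65  0.9  -0.61]
0.36 False [-6.2  0.3  1. ] [ 0.17  0.73 -0.9   2.11  1.53  0.87 -0.48]
0.47 False [-4.3  1.1  1.5] [ 0.2   0.7  -0.93  2.05  1.42  0.86 -0.34]
0.57 False [-3.   0.2  0.8] [ 0.24  0.68 -0.96  1.99  1.31  0.88 -0.2 ]
0.68 False [-0.6  0.4  0.4] [ 0.28  0.67 -0.99  1.92  1.22  0.91 -0.07]
0.78 False [-0.6  0.  -0.4] [ 0.3   0.68 -1.02  1.84  1.14  0.95  0.04]
0.88 False [ 0.9  0.4 -0.2] [ 0.32  0.69 -1.04  1.76  1.08  1.    0.15]
0.99 False [-0.6 -0.1  0.7] [ 0.34  0.71 -1.06  1.68  1.03  1.05  0.24]
1.09 False [-0.7 -0.1  0.5] [ 0.34  0.73 -1.07  1.59  0.99  1.11  0.32]
22.475
```

View pics/s5.png

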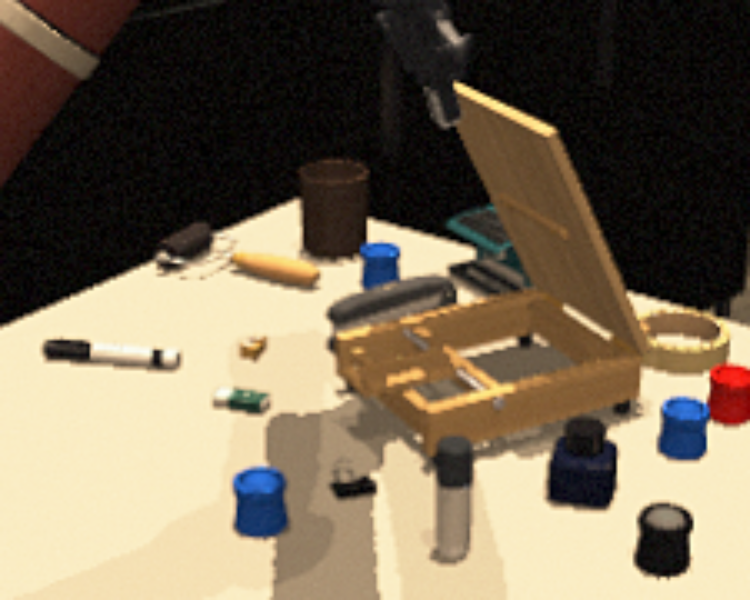

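The board is up, its edge running from crop (460,85) to (555,130), and the leg is still folded at (390,375). I'll back off, check that it holds, and measure the angle.

```bash
python3 - <<'E'
from workcell import *
from h import *
al=1.25
p=current_tool_pos(); movel(p-.07*ex-.01*ez,vel=.15)
im,d=read_camera("scene"); np.save("pics/s6.npy",d); cv2.imwrite("pics/s6.png",cv2.resize(im[100:280,140:365,::-1],(750,600)))
im2,d2=read_camera("top"); np.save("pics/t6.npy",d2)
for c,dd in (("scene",d),("top",d2)):
    m=camera_model(c); P=cloud(dd,m,m["T"])-O; X=P@ex*1000; Y=P@ey*1000; Z=P[...,2]*1000
    s=(dd>0)&(abs(Y)<75)&(X>5)&(X<130)&(Z>110)&(Z<270)
    print(c,s.sum(), np.c_[X[s],Y[s],Z[s]].mean(0).round(0)) 
    if s.sum()>30:
        A=np.c_[X[s],Z[s]]; c0=A.mean(0); v=np.linalg.svd(A-c0)[2][0]; print("theta",np.arctan2(abs(v[1]),abs(v[0])))
for n in ("board_edge","leg_tip","leg"): 
    for c in ("scene",): print(n,[( (lambda q:[round(float(q@e*1000)) for e in (ex,ey,ez)])(np.array(x["at"])-O),round(x["p"],2)) for x in boxes_of(c,n)][:2])
# leg poses ik (rest mm): lift leg from below with finger back, like board with rad 93 about (-25,44)
def legback(ph,al,c=20,gap=0):
    u=np.array([-np.cos(ph),np.sin(ph)]); nn=-np.array([np.sin(ph),np.cos(ph)])
    E=np.array([-25,48])+90*u+4*nn
    f=np.array([np.cos(al),-np.sin(al)]); n=np.array([np.sin(al),np.cos(al)])
    t=E+(c-17)*f-(11+gap)*n; return W(t[0],0,t[1])
for ph,al,g in ((0,1.,8),(0,1.,0),(.6,1.1,0),(1.1,1.25,0)):
    for y in (0,):
        q=solve_ik(legback(ph,al,gap=g),ori(al)); print(ph,al,(legback(ph,al,gap=g)).round(3),None if q is None else q.round(2))
print(current_t(),current_joints().round(2))
E
```

```text
scene 1052 [ 49.  -4. 193.]
theta 1.0994007464106823
top 900 [ 63.  -0. 195.]
theta 1.0926522453805905
board_edge [([56, -23, 184], 0.75)]
leg_tip [([-71, -3, 51], 0.52)]
leg [([-74, -7, 55], 0.85), ([-63, 394, 18], 0.46)]
0 1.0 [0.525 0.084 0.031] [-0.01  0.85 -0.55  2.33  2.12  0.85 -1.11]
0 1.0 [0.532 0.082 0.036] [-0.01  0.83 -0.54  2.31  2.11  0.82 -1.08]
0.6 1.1 [0.544 0.078 0.088] [ 0.15  0.73 -0.71  2.2   1.73  0.71 -0.63]
1.1 1.25 [0.574 0.07  0.12 ] [ 0.34  0.76 -0.91  2.    1.29  0.79 -0.09]
23.35 [ 0.35  0.65 -1.08  1.77  0.99  1.04  0.18]
```

View pics/s6.png

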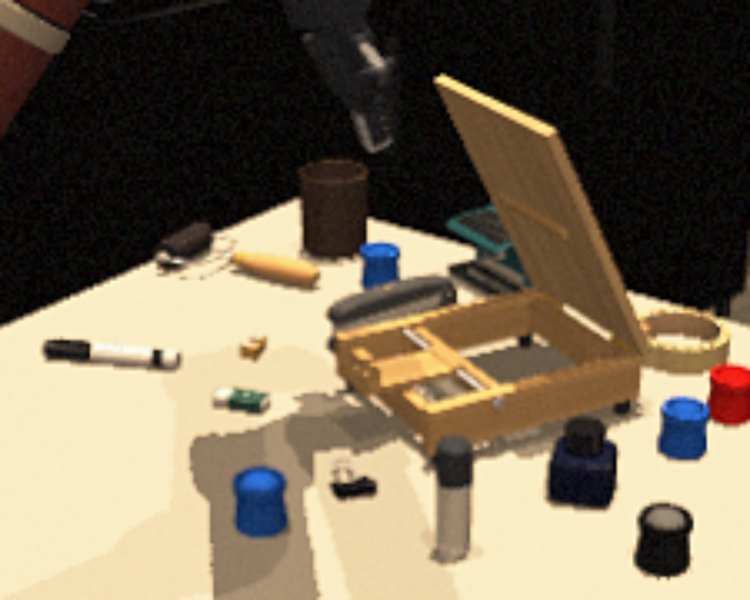

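The board holds at 1.09–1.10 in both cameras, and the leg is level at rest x≈-74, z≈52 as expected. Now the leg: lift from below with the finger's back.

```bash
cat >> h.py <<'E'
def legback(ph,al,c=20,gap=0):
    u=np.array([-np.cos(ph),np.sin(ph)]); nn=-np.array([np.sin(ph),np.cos(ph)])
    E=np.array([-25,48])+90*u+4*nn
    f=np.array([np.cos(al),-np.sin(al)]); n=np.array([np.sin(al),np.cos(al)])
    t=E+(c-17)*f-(11+gap)*n; return W(t[0],0,t[1])
def legtip(ph,al,r=72,gap=0):
    u=np.array([-np.cos(ph),np.sin(ph)]); nn=-np.array([np.sin(ph),np.cos(ph)])
    C=np.array([-25,48])+r*u+(4+gap)*nn
    f=np.array([np.cos(al),-np.sin(al)]); n=np.array([np.sin(al),np.cos(al)])
    t=C-11*n-17*f; return W(t[0],0,t[1])
E
python3 - <<'E'
from workcell import *
from h import *
al=1.0; f=np.cos(al)*ex-np.sin(al)*ez
A=legback(0,al,gap=9)
movel(A-.07*f+.04*ez,vel=.2,rotation=ori(al)); print(current_joints().round(2),current_t())
movel(A-.06*f,vel=.15)
print("hit",movel(A,vel=.08,until_force=6),current_force().round(1))
for ph in (0,.15,.3,.5,.7,.9,1.1,1.25):
    al=1.0+.25*ph/1.1
    h=movel(legback(ph,al),vel=.08,rotation=ori(al),until_force=20); print(round(ph,2),h,current_force().round(1),current_joints().round(2))
    if h: break
im,d=read_camera("scene"); cv2.imwrite("pics/s7.png",cv2.resize(im[100:280,140:365,::-1],(750,600)))
print(current_t())
E
```

```text
[ 0.15  0.67 -0.89  2.36  1.77  0.91 -0.83] 24.5
hit False [-0.3  0.8  0.2]
0 False [ 0.7 -0.6 -0. ] [ 0.15  0.92 -0.8   2.31  2.03  1.01 -0.94]
0.15 False [-2.4  0.7 -0. ] [ 0.17  0.87 -0.81  2.29  1.95  0.94 -0.87]
0.3 False [-3.   0.5 -0.4] [ 0.18  0.83 -0.81  2.26  1.87  0.87 -0.77]
0.5 False [-0.2 -1.   0.4] [ 0.21  0.78 -0.81  2.2   1.73  0.79 -0.62]
0.7 False [-1.2  0.1 -0.2] [ 0.24  0.75 -0.81  2.15  1.57  0.74 -0.44]
0.9 False [0.  0.4 0.2] [ 0.27  0.73 -0.83  2.08  1.41  0.73 -0.25]
1.1 False [-0.1  0.1 -0.6] [ 0.31  0.74 -0.86  2.    1.27  0.75 -0.08]
1.25 False [ 0.7  0.5 -0.5] [ 0.33  0.75 -0.89  1.94  1.18  0.79  0.04]
28.6583
```

View pics/s7.png

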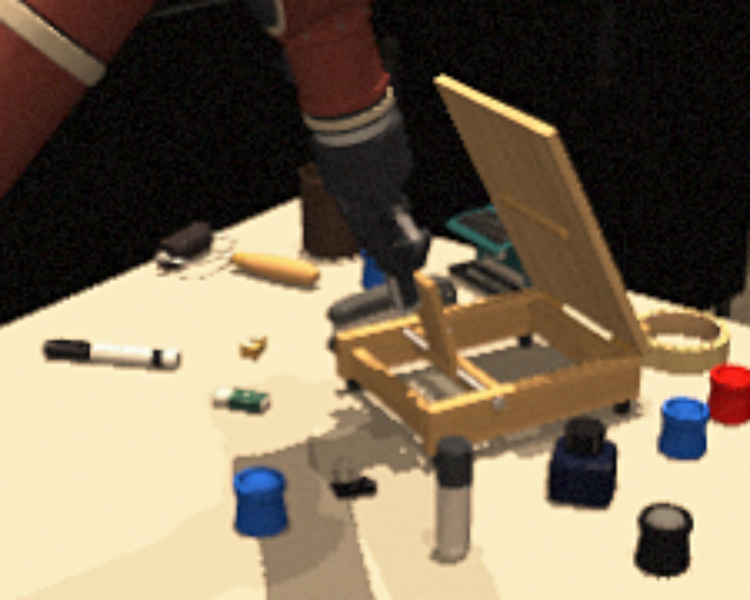

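The leg stands nearly upright from crop (425,275) to (450,370) with the finger on its robot side. Now I'll push it over with the fingertip.

```bash
python3 - <<'E'
from workcell import *
from h import *
al=.95
p=current_tool_pos(); movel(p-.03*ex,vel=.12)
movel(legtip(1.25,al,gap=20),vel=.12,rotation=ori(al)); print(current_joints().round(2),current_t())
for ph in (1.3,1.45,1.6,1.75,1.9,2.05,2.2,2.3,2.4):
    h=movel(legtip(ph,al),vel=.07,until_force=10); print(round(ph,2),h,current_force().round(1),current_joints().round(2))
    if h: break
im,d=read_camera("scene"); cv2.imwrite("pics/s8.png",cv2.resize(im[100:280,140:365,::-1],(750,600)))
print(current_t(), current_tool_pos())
E
```

```text
[ 0.16  0.72 -0.75  2.23  1.88  0.84 -0.76] 29.8417
1.3 False [ 0.4  0.2 -0.5] [ 0.18  0.71 -0.74  2.18  1.85  0.8  -0.69]
1.45 False [-0.3  0.3  0.1] [ 0.19  0.71 -0.73  2.15  1.83  0.79 -0.65]
1.6 False [-0.5  0.3  0.8] [ 0.19  0.72 -0.72  2.13  1.82  0.77 -0.62]
1.75 False [-0.5  0.3 -0.1] [ 0.2   0.72 -0.72  2.1   1.81  0.76 -0.59]
1.9 False [-0.6 -1.4  0.2] [ 0.2   0.74 -0.71  2.08  1.81  0.76 -0.57]
2.05 False [0.  0.4 0.1] [ 0.21  0.75 -0.7   2.06  1.81  0.75 -0.55]
2.2 False [-0.6 -0.1 -0.9] [ 0.21  0.77 -0.7   2.04  1.82  0.74 -0.54]
2.3 False [0.  0.6 0.6] [ 0.21  0.78 -0.69  2.03  1.82  0.74 -0.53]
2.4 False [-21.8   0.2  25.5] [ 0.21  0.78 -0.69  2.02  1.83  0.75 -0.53]
32.725 [0.65314726 0.0483324  0.10988568]
```

View pics/s8.png

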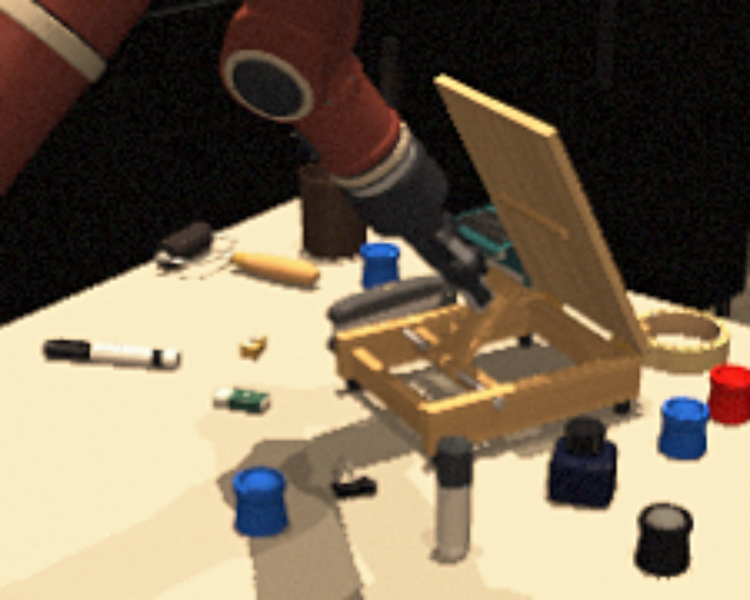

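The leg is at its stop: a firm reaction of 34 N appeared between commanded 2.3 and 2.4, and the leg leans toward the hinge at crop (490,315). Now I'll retreat and go over to the far side of the board.

```bash
cat >> h.py <<'E'
def push(th,r=215,gap=0,y=0):
    S=np.array([120,60])+r*np.array([-np.cos(th),np.sin(th)])+(11+gap)*np.array([np.sin(th),np.cos(th)])
    return W(S[0]+11,y,S[1]+17)
E
python3 - <<'E'
from workcell import *
from h import *
al=.95; f=np.cos(al)*ex-np.sin(al)*ez
p=current_tool_pos(); movel(p-.012*ex+.005*ez,vel=.05); movel(current_tool_pos()-.07*f-.02*ex,vel=.15)
im,d=read_camera("scene"); cv2.imwrite("pics/s9.png",cv2.resize(im[150:250,220:345,::-1],(750,600)))
m=camera_model("scene"); P=cloud(d,m,m["T"])-O; X=P@ex*1000; Y=P@ey*1000; Z=P[...,2]*1000
s=(d>0)&(abs(Y)<18)&(X>-20)&(X<45)&(Z>62)&(Z<115)
A=np.c_[X[s],Z[s]]; v=np.linalg.svd(A-A.mean(0))[2][0]; print("leg pts",s.sum(),A.mean(0).round(0),np.rad2deg(np.arctan2(v[1],v[0])))
print(current_t(),current_tool_pos().round(3),current_joints().round(2))
for n,P in (("up",W(-60,0,380)),("over",push(1.1)+.12*ez+.03*ex),("c",push(1.1,gap=10)),("e",push(.6))):
    q=solve_ik(P,ori(np.pi/2)); print(n,P.round(3),None if q is None else q.round(2))
E
```

```text
leg pts 226 [ 7. 88.] -131.96628196761907
33.9667 [0.584 0.067 0.171] [ 0.2   0.61 -0.75  2.15  1.69  0.75 -0.53]
up [0.592 0.065 0.38 ] [ 0.35  0.56 -0.9   1.35  0.43  1.44  0.77]
over [0.721 0.029 0.394] [ 0.22  0.77 -0.81  0.87  0.53  1.67  0.93]
c [0.7   0.035 0.278] [ 0.29  0.79 -0.83  1.19  0.56  1.38  0.82]
e [0.611 0.06  0.207] [ 0.34  0.73 -0.85  1.57  0.6   1.12  0.65]
```

View pics/s9.png

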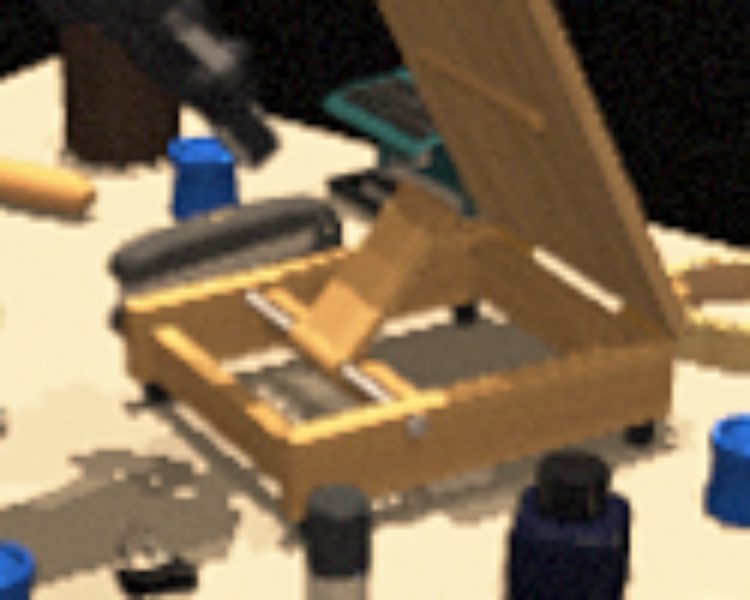

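The leg slopes at 48° in the depth data (42° past upright, as it should at the stop), from crop (340,340) to (420,205), clear of the board. Now I'll go over the board and push it down.

```bash
python3 - <<'E'
from workcell import *
from h import *
v=ori(np.pi/2)
movel(W(-90,0,250),vel=.2); print(current_joints().round(2))
movel(W(-70,0,380),vel=.2,rotation=ori(1.3)); print(current_joints().round(2))
movel(push(1.1)+.12*ez+.03*ex,vel=.2,rotation=v); print(current_joints().round(2),current_t())
movel(push(1.1,gap=20)+.02*ex,vel=.15)
print("pre",current_force().round(1),current_t())
for th in (1.15,1.08,1.0,.93):
    h=movel(push(th),vel=.06,until_force=25); print(th,h,current_force().round(1))
    if h: break
im,d=read_camera("scene"); cv2.imwrite("pics/s10.png",cv2.resize(im[100:280,140:365,::-1],(750,600)))
print(current_t())
E
```

```text
[ 0.25  0.44 -0.81  2.11  1.39  0.71 -0.26]
[ 0.46  0.46 -1.06  1.59  0.64  1.18  0.58]
[ 0.26  0.8  -0.96  0.87  0.64  1.71  0.88] 36.6917
pre [0.7 1.1 1.1] 37.5833
1.15 False [ 0.4  0.1 -0.9]
1.08 False [ 0.  -0.6  0.3]
1.0 False [ 1.5 -0.2 -0.1]
0.93 False [-0.  -0.1  0.4]
39.4917
```

View pics/s10.png

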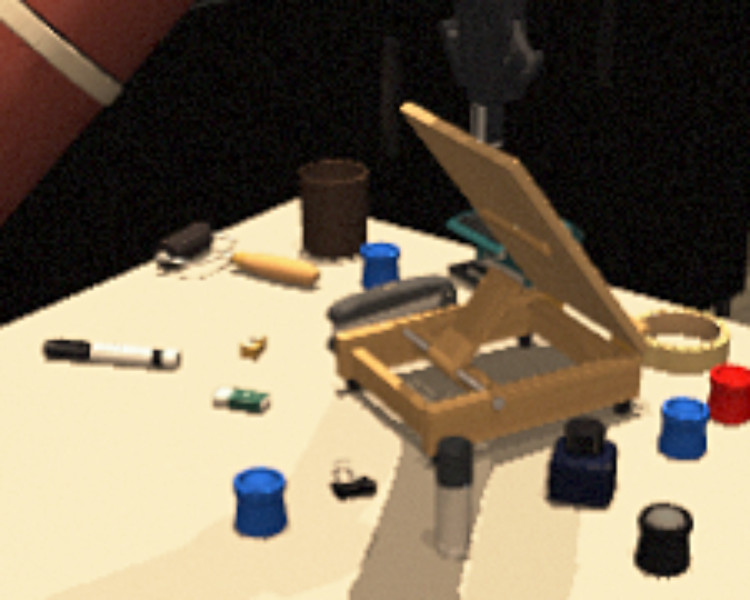

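The board is following down to about 0.93, its top edge at crop (405,105)–(520,160), and the leg is still at its stop. Continuing down until it rests.

```bash
python3 - <<'E'
from workcell import *
from h import *
for th in (.86,.8,.74,.68,.64,.60):
    h=movel(push(th),vel=.07,until_force=8); print(th,h,current_force().round(1))
    if h: break
p=current_tool_pos(); movel(p+.05*ez+.02*ex,vel=.1); movel(current_tool_pos()+.08*ez,vel=.2)
sleep(.3)
im,d=read_camera("scene"); cv2.imwrite("pics/s11.png",cv2.resize(im[100:300,140:390,::-1],(750,600)))
im2,d2=read_camera("top"); cv2.imwrite("pics/t11.png",im2[...,::-1])
for c,dd in (("scene",d),("top",d2)):
    m=camera_model(c); P=cloud(dd,m,m["T"])-O; X=P@ex*1000; Y=P@ey*1000; Z=P[...,2]*1000
    s=(dd>0)&(abs(Y)<(80))&(X>-70)&(X<85)&(Z>95)&(Z<210)
    if s.sum()>30:
        A=np.c_[X[s],Y[s],Z[s]]; best=0
        rng=np.random.default_rng(0)
        for _ in range(200):
            a=A[rng.choice(len(A),2)]; 
            t=np.arctan2(a[0,2]-a[1,2],a[1,0]-a[0,0])
            for t in [t]:
                off=A[:,0]*np.sin(t)+A[:,2]*np.cos(t); o0=a[0,0]*np.sin(t)+a[0,2]*np.cos(t)
                i=abs(off-o0)<2.5
                if i.sum()>best: best=i.sum(); I=i
        B=A[I][:,[0,2]]; v=np.linalg.svd(B-B.mean(0))[2][0]; print(c,s.sum(),best,"theta",np.arctan2(abs(v[1]),abs(v[0])))
print(current_t())
for c in ("scene","top"):
  for n in ("loupe","stapler","ink_bottle","glue_stick","eraser","bulldog_clip","marker","sharpener"):
    print(c,n,[(np.round(x["at"],3).tolist(),round(x["p"],2)) for x in boxes_of(c,n)][:5 if n=="loupe" else 1])
E
```

```text
0.86 False [-0.4  0.5 -0.5]
0.8 False [0.9 0.4 0.1]
0.74 False [0.7 0.2 0.2]
0.68 False [0.2 0.3 0.7]
0.64 False [-0.3  0.1  0.5]
0.6 False [-0.3 -0.4 -0.2]
scene 229 117 theta 0.6029901278188923
top 1286 1025 theta 0.6010795687471528
43.05
scene loupe [([0.381, 0.019, 0.029], 0.8), ([0.79, -0.136, 0.024], 0.66), ([0.766, 0.288, 0.026], 0.61), ([0.705, -0.139, 0.026], 0.57)]
scene stapler [([0.696, 0.196, 0.037], 0.89)]
scene ink_bottle [([0.556, -0.233, 0.029], 0.72)]
scene glue_stick [([0.464, -0.108, 0.052], 0.74)]
scene eraser []
scene bulldog_clip [([0.648, 0.046, 0.078], 0.18)]
scene marker [([0.469, 0.334, 0.013], 0.75)]
scene sharpener [([0.697, 0.197, 0.04], 0.24)]
top loupe [([0.718, -0.131, 0.038], 0.76), ([0.564, -0.221, 0.038], 0.64), ([0.388, 0.027, 0.04], 0.64), ([0.78, 0.286, 0.042], 0.5), ([0.792, -0.124, 0.041], 0.45)]
top stapler [([0.51, -0.362, 0.01], 0.73)]
top ink_bottle [([0.602, 0.078, 0.176], 0.43)]
top glue_stick [([0.617, 0.084, 0.183], 0.59)]
top eraser [([0.507, 0.189, 0.015], 0.5)]
top bulldog_clip [([0.478, 0.016, 0.007], 0.44)]
top marker [([0.472, 0.341, 0.01], 0.78)]
top sharpener [([0.565, -0.224, 0.04], 0.62)]
```

View pics/s11.png

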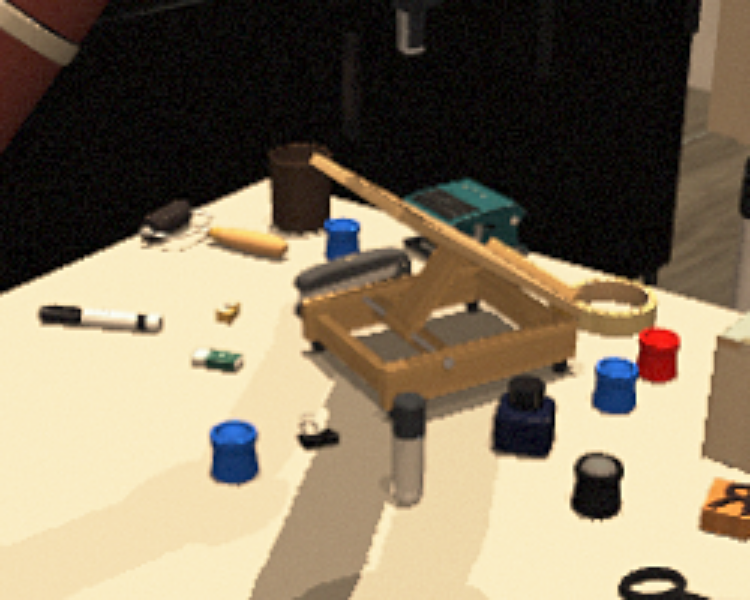

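The board rests on the leg at 0.601–0.603 in both cameras. The loupe stands upright at crop (597,485), the robot is clear, and the other things look unmoved. Handing in.

```bash
python3 - <<'E'
from workcell import *
print(current_t(),current_force(),current_tool_pos()); hand_in(); print(current_t())
E
```

```text
43.85 [-0.25273743 -0.37891639  0.72979917] [0.62999108 0.05403369 0.33695008]
the job is handed in; nothing more can be done
the job is handed in; nothing more can be done
```

The reading rest is set up and the job was handed in at about 44 s of the 72 s allowed; `hand_in()` reports no verdict.

**What I did:** I stood the black loupe on the clear table at about (0.57, -0.225). I then raised the board with the closed fingers beside the leg to about 1.09–1.10 rad, where it stayed up by itself. I swung the leg out to its stop and lowered the board onto it.

**Last checks:**
- **Board:** it rests at 0.603 rad (scene camera) and 0.601 rad (top camera), against 0.605 expected.
- **Leg:** before I lowered the board, its slope measured 48°, which is 42° past upright as it should be at the stop. Pushing on it there met a firm reaction of about 34 N. In the last picture it is still under the board; I did not measure its angle again.
- **Loupe:** it stands upright in the picture. The top camera puts it at (0.564, -0.221).
- **Other things:** they look unmoved in the last picture.
- **Robot:** it touches nothing.

**What disagreed:** in the final network check, several detections were false:
- The loupe was reported as an ink bottle by the scene camera and as a sharpener by the top camera.
- The scissors were reported as a stapler.
- The stapler was reported as a sharpener.
- The ink bottle and glue stick were reported at board height.

For the sharpener and ink bottle, which no final detection confirmed, I went by the picture alone.

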